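Reverse the ratchet and clamp the half cheese

TASK

The ratchet of the cheese vice is still set to open the jaw. Flip its red reversing lever over to the other side, then work the handle to and fro until the jaw holds the half cheese firmly against the fence: stop as soon as you feel the handle stiffen, so that the cheese is held but not squashed. Leave the lever on the clamping side and the cheese clamped, let go of everything, and do not disturb the jars or the price stand.

Things in the scene. Friction and masses are not known exactly. Their poses are not given: they have to be found in the camera images.
- vice: Cheese vice, fixed: wooden board 155 x 300 mm, 15 mm thick, from x -93 to 62 and y -50 to 250 mm in its frame. Origin on the work surface under the ratchet axis (z up); y is the way the jaw closes, towards the fence; -x the way the handle points at joint value 0. A 100 mm wide jaw with a sprung rubber pad is driven by rack and pinion. Jaw, fence and cheese are under 55 mm high.
- wheel_mid (a point): Centre of the toothed steel wheel (92 mm across, 20 teeth) on the ratchet axis, 59 mm above the surface; it turns with the pinion: 25 mm of jaw travel per rad, counter-clockwise from above closes. The jaw starts 35 to 70 mm short of clamping and stays where it is left under up to 24 N of clamping force; above that it slips back. The fence must never press the cheese with over 50 N.
- ratchet_axis (a point): Point on the ratchet's upright axis, 78 mm above the surface, level with the top of the handle bar; same axes as the vice. With the lever on the clamping side the handle closes the jaw while turning counter-clockwise (positive) and free-wheels, clicking, clockwise; on the opening side the reverse. After each reversal up to 0.32 rad pass before a tooth catches. The stiffening shows only while the handle is moving; at rest friction carries the load.
- handle (a joint): Handle angle (rad), counter-clockwise from above positive, hard end stops at -0.6 and 0.6; the post lies at vice-frame angle 180 deg plus this, so positive carries it away from the fence's side. Force at the post: 1 to 4 N, clicking, when free-wheeling; 6 to 8 N moving the jaw; once the cheese is pinched, 0.22 N more per N of clamping: 11 N there is a good hold.
- grip_post (a point): Middle of the free part of the upright round black post at the handle's end, 110 mm above the surface: 22 mm thick, 78 to 134 mm above the surface, 115 mm from the axis. The flat handle bar below it is 22 mm wide (32 mm round end under the post), top 78 mm above the surface. It can be pushed from either side or straddled.
- lever (a joint): Red reversing lever's angle on the handle (rad), counter-clockwise positive: -0.36 opening side, +0.36 clamping side. It is stiff and stays where it is left (3 to 4 N at the tab); it must go fully over to its stop, as in the middle no pawl catches. It carries the two pawls through a spring. Pushing it first turns the handle, as far as the handle's end stop.
- lever_tab (a point): Centre of the upright red tab at the lever's tip: 14 mm (along the lever) x 10 mm x 34 mm high, top 114 mm, lever's flat part up to 88 mm above the surface. The lever turns about an upright pivot on the handle's tail, 66 mm from the ratchet axis on the side away from the post; the tab lies 45 mm farther out from that pivot.
- fence: Fixed upright aluminium fence across the board, 110 mm wide, 36 mm high; origin at the foot of the middle of its clamping face, which looks to -y of its frame, at the jaw.
- cheese: Half wheel of cheese (loose, about 0.3 kg, 75 x 146 mm, 36 mm thick) lying flat on the board between jaw and fence, its length across the vice; origin at the centre of its underside.
- honey_jar: Honey jar standing behind the vice, 71 mm wide, 110 mm high, origin under its centre.
- jam_jar: Red jam jar standing behind the vice, 75 mm wide, 112 mm high, origin under its centre.
- price_stand: Small black price card on a round foot, 75 mm wide, 106 mm high, origin under its foot.

How it is judged:
On the way, in this order (a step that is already met when the one before it is completed fails the run):
1. the lever is flipped over to the clamping side (value of joint lever above 0.2 rad), for 0.2 s.
2. the cheese is pressed against the fence (contact force between cheese and fence above 3 N), for 0.2 s.
At the end, for the whole second after the job is handed in: The lever is on the clamping side (over 0.2 rad), the half cheese lies flat (within 0.15 rad) and still, held against the fence with 4 to 30 N, and the jars and price stand are upright (contact force between cheese and fence between 4 and 30 N and value of joint lever above 0.2 rad and linear speed of cheese below 0.02 m/s and angle between cheese's own z axis and vertical below 0.15 rad and angle between each of honey_jar, jam_jar, price_stand's own z axis and vertical below 0.2 rad); the robot touches nothing.
It fails at once if the cheese is squashed: over 50 N against the fence (contact force between cheese and fence above 50 N).
It fails at once if the honey_jar is moved by more than 30 mm (distance of honey_jar from where it was at the start of the episode above 0.03 m).
It fails at once if the jam_jar is moved by more than 30 mm (distance of jam_jar from where it was at the start of the episode above 0.03 m).
It fails at once if the price_stand is moved by more than 30 mm (distance of price_stand from where it was at the start of the episode above 0.03 m).
It also fails if it takes over 72 s, if anything falls off the work surface, if the arm or the gripper's body presses on something with over 40 N, if the wrist force passes 120 N, or if a joint passes its speed limit or range.

ROBOT

A 6-joint arm with a two-finger parallel gripper is mounted at the origin on a cart in front of the work surface, level with it; the furniture and walls round the work are solid. World frame = base frame: x ahead of the robot, y to its left, z up, the work surface at z = 0. Lengths are in m, angles in rad, forces in N, time in s.
With the tool pointing down it reaches from about 0.35 to 0.975 m from the base axis. Payload 4.9 kg.
Tool frame: the origin (TCP) lies at the very end of the fingers, on their centre line; the grasp point (between the pads) lies 19 mm behind it; z points along the fingers, y is the line along which they close (so a half turn about z gives the same grasp; the last joint's range is limited). The gripper opens to 85 mm and grips with 20 to 120 N. Pads are 22 mm wide; open, the fingers measure 114 mm over their backs; the gripper's body (76 mm by 85 mm) begins 54 mm behind the grasp point. The pads swing forward as they close: fully open they stand 13 mm farther back than shut.
Start: joints at [1.144, 0.053, 1.613, -0, 1.476, -0.119], TCP at [0.189, 0.596, 0.231] pointing down, gripper open.
Joint ranges: [-3.01, 3.01], [-1.01, 2.22], [0.06, 2.58], [-1.02, 4.17], [0.09, 2.62], [-3.14, 3.14]. Speed limits (rad/s): [2.57, 2.57, 3.14, 3.14, 3.14, 3.14].

INTERFACE

Orientations are given as a rotation vector (axis times angle).
In Python, from station import get_obs, get_image, finish_job gives the robot as it stands. The module is installed in compiled form; this text tells all that it offers.
- The arm moves only by the tool carry_out, never from a script. Its argument "rows" is a list of rows, each a list of 7 numbers: the turn, a rotation vector about the tool's x, y, z as a fraction of full scale, then the shift along the tool's x, y, z as a fraction of full scale, then the closure, from -1 (fully open) to 1 (shut). A call has 1 to 5 rows; each row is the pose to reach, as a shift and turn from the pose commanded when the call began, along the tool's axes at that moment, turning the shorter way round; what a row does not reach only later rows make up. Full scale, the value 1, is 300 mm for a shift and pi rad for a turn. A row lasts 1/10 s, in which the tool goes at most 50 mm and 8.59 degrees, less where a joint would pass 70% of its speed; a pose out of reach is approached as far as the arm can. A call with a number of a shift or a turn outside -1 to 1 is refused whole. A call with a gripper value outside its range is refused whole. The fingers move at their own pace and stop on an object; "force" is the grip in N (left out, the last holds). Time passes only in rows, so rows that repeat a pose let the fingers close. It gives the time, the measured TCP pose, the force, the opening and the grip force at its end, in the units of the state.
- get_obs(): the state, without advancing time (a new reading comes with each control period).
- get_image(name): name is "side" or "top"; returns a dict with "img" (384x512x3 uint8, blue, green, red), "mtx" (3x3 intrinsics, pixels), "R" (3x3) and "t" (3): a world point X has camera coordinates R X + t. Camera axes: x right, y down, z forward; pixel columns grow to the right and rows downward; lengths in m; the calibration is good to about 2 mm. A picture is of the moment at which its call begins. There is no depth.
- finish_job(): hands the job in; it is judged then, once.
The state is a dict: "t": time; "q": joint angles; "dq": joint speeds; "effort": joint torques, N m; "tool_pos": TCP position; "tool_rot": TCP orientation; "contact_force": force on the tool from outside, world axes, zero at the start; "wrist_torque": the same for the moment, N m; "opening": finger opening in m; "grip_force": force on a finger pad.
Only numpy, scipy, OpenCV 4.12 (cv2) and the standard library are available. Lean on these libraries where they do the work, as an engineer would, in place of code of your own. Each camera call takes 0.05 s, during which the arm holds its last target. There are 200 camera calls.

## Working session

There is one attempt and no reset: what is moved stays moved. The work goes in short steps, Python scripts to look and compute and a tool call to move; the robot and the scene stay as the last step left them, time stands still between calls to the robot, and variables do not carry over. Pictures are saved under pics/ and viewed, at most 14 in all, crops included, and the job is handed in when it is done.

Besides the shell and the picture viewer there is one more tool, called as a command line: name --pt "numbers of a row" for each row, then --argument value for the rest. carry_out: Moves the arm, as the interface text tells. Shift numbers are shares of 300 mm and turn numbers shares of pi rad, none past 1 either way. Its arguments: {"type":"object","properties":{"rows":{"type":"array"},"force":{"type":"number"}},"required":["rows"]}

```bash
mkdir -p pics
cat > h.py <<'E'
import numpy as np,cv2
from station import *
from scipy.spatial.transform import Rotation as Ro
def ray(c,u,v,z):
    d=c["R"].T@np.linalg.solve(c["mtx"],[u,v,1.]);o=-c["R"].T@c["t"]
    return (o+d*(z-o[2])/d[2]).round(4)
E
python3 - <<'E'
from h import *
o=get_obs();print({k:np.round(v,3).tolist() for k,v in o.items()})
ims=[]
for n in("side","top"):
    c=get_image(n);cv2.imwrite(f"pics/{n}0.png",cv2.resize(c["img"],(800,600),interpolation=cv2.INTER_CUBIC))
    np.savez(f"{n}0.npz",**c);print(n,(-c["R"].T@c["t"]).round(3),c["R"].round(2).tolist())
E
```

```text
{'t': 0.0, 'q': [1.144, 0.053, 1.614, 0.0, 1.476, -0.119], 'dq': [0.002, -0.0, -0.002, -0.0, 0.001, -0.001], 'effort': [0.001, -39.367, -37.018, -0.0, 0.007, -0.0], 'tool_pos': [0.189, 0.595, 0.23], 'tool_rot': [-0.482, -3.104, 0.003], 'contact_force': [1.109, 0.862, 0.547], 'wrist_torque': [-0.039, -0.015, -0.002], 'grip_force': 0.0, 'opening': 0.085}
side [ 0.658 -0.562  0.833] [[1.0, 0.05, 0.0], [0.03, -0.67, -0.74], [-0.03, 0.74, -0.67]]
top [0.469 0.301 0.939] [[0.01, -1.0, 0.04], [-0.98, -0.02, -0.19], [0.19, -0.04, -0.98]]
```

View pics/top0.png

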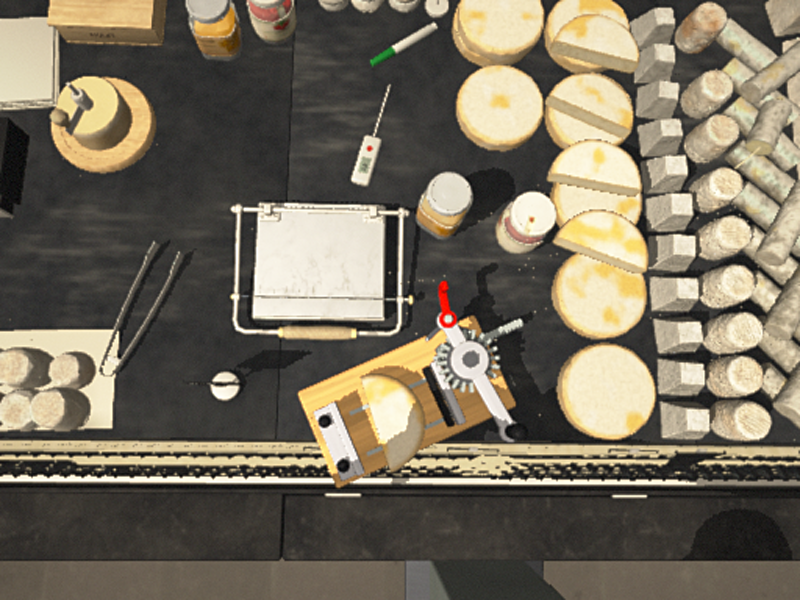

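View pics/side0.png

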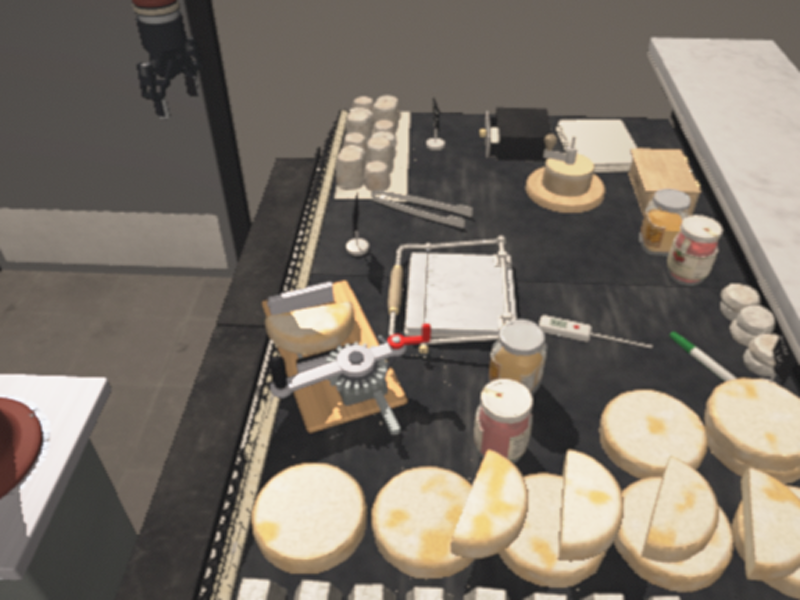

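The top view shows the hub at about (474,358), the post at (514,432), the red lever pivot at (448,320) and its tab at (444,287). The fence is at the lower left and the jars are at (445,205) and (525,220). The side view shows the same layout, with the post at (280,375) and the tab at (427,332).

Run:
```python
from h import *
t=dict(np.load("top0.npz"));s=dict(np.load("side0.npz"))
def P(n,c,u,v,z): print(n,ray(c,u*.64,v*.64,z))
def blobs(c,z,name):
    h=cv2.cvtColor(c["img"],cv2.COLOR_BGR2HSV);m=(((h[...,0]<6)|(h[...,0]>174))&(h[...,1]>190)&(h[...,2]>120)).astype(np.uint8)
    n,l,st,ce=cv2.connectedComponentsWithStats(m)
    for i in range(1,n):
        if st[i,4]>25: print(name,st[i].tolist(),(ce[i]/.64).round(1))
blobs(t,.1,"t");blobs(s,.1,"s")
P("hub t",t,474,358,.085);P("post top t",t,515,431,.134);P("pivot t",t,448,320,.088);P("tab top t",t,444,286,.114)
P("hub s",s,356,359,.085);P("post top s",s,279,361,.134);P("tab top s",s,427,328,.114);P("pivot s",s,398,342,.088)
for n,u,v in(("boardFL",337,487),("boardBL",299,396),("boardBR",473,317),("boardFR",515,405)):P(n,t,u,v,.015)
P("honey",t,450,187,.11);P("jam",t,531,208,.112)
P("fence ends",t,322,422,.036);P("fence ends",t,345,468,.036)
a=cv2.resize(t["img"][170:300,180:350],(800,612))[:600];b=cv2.resize(s["img"][170:290,160:360],(800,480))
cv2.imwrite("pics/ta.png",a);cv2.imwrite("pics/sa.png",b)
```

```text
t [281, 180, 11, 29, 155] [444.8 303.7]
s [251, 208, 24, 14, 80] [413.  338.5]
hub t [0.5471 0.1405 0.085 ]
post top t [0.4469 0.0968 0.134 ]
pivot t [0.6011 0.1779 0.088 ]
tab top t [0.6455 0.1869 0.114 ]
hub s [0.5507 0.1395 0.085 ]
post top s [0.4539 0.0846 0.134 ]
tab top s [0.6522 0.1795 0.114 ]
pivot s [0.6098 0.1743 0.088 ]
boardFL [0.3608 0.3341 0.015 ]
boardBL [0.4925 0.3949 0.015 ]
boardBR [0.6179 0.1278 0.015 ]
boardFR [0.4825 0.0654 0.015 ]
honey [0.7951 0.1763 0.11  ]
jam [0.7651 0.0577 0.112 ]
fence ends [0.4547 0.3577 0.036 ]
fence ends [0.3898 0.3225 0.036 ]
```

View pics/ta.png

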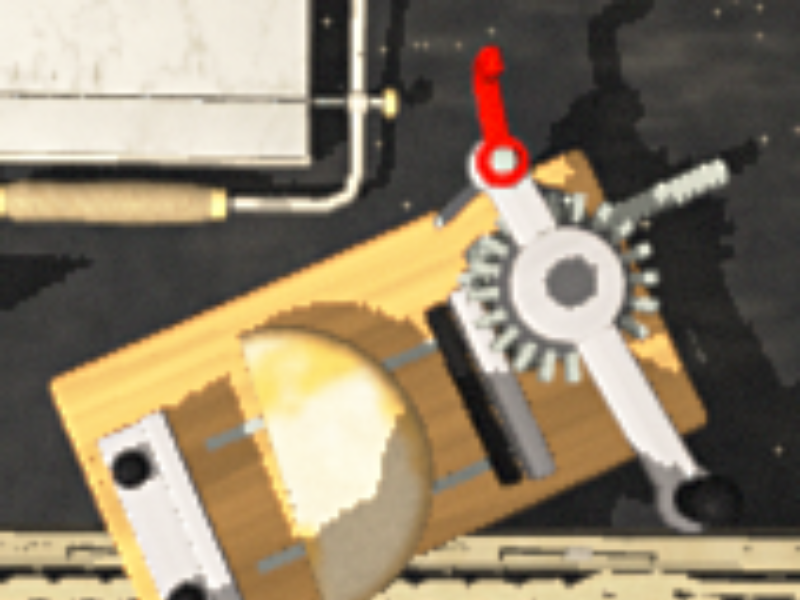

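View pics/sa.png

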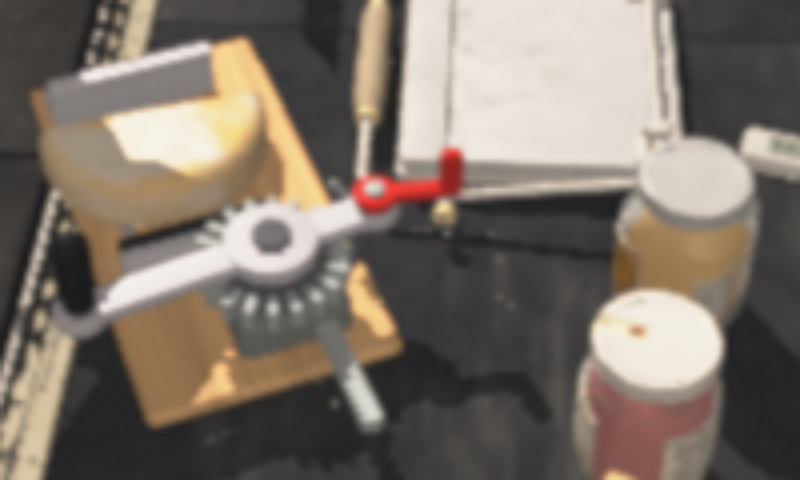

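```bash
cat >> h.py <<'E'
import json,os
A=np.array([.548,.143]);V=24.5   # ratchet axis, vice x heading (deg)
def pol(c,r,deg): return np.array(c)+r*np.array([np.cos(np.radians(deg)),np.sin(np.radians(deg))])
def rotn(y): # tool down, tool y heading y deg
    return Ro.from_matrix(np.array([[np.cos(np.radians(y-270)) if 0 else -np.sin(np.radians(y)),np.cos(np.radians(y)),0],[np.cos(np.radians(y)),np.sin(np.radians(y)),0],[0,0,-1.]]))
def start(): # commanded pose ~ measured
    o=get_obs();R=Ro.from_rotvec(o["tool_rot"]);return np.array(o["tool_pos"]),R
def plan(targets,s=None,n=5):
    """targets: x,y,z,yaw,closure. prints calls of n rows"""
    p,R=s or start()
    for i in range(0,len(targets),n):
        rows=[]
        for x,y,z,w,c in targets[i:i+n]:
            d=R.inv().apply(np.array([x,y,z])-p)/.3; r=(R.inv()*rotn(w)).as_rotvec()/np.pi
            rows.append([round(float(a),3)+0. for a in [*r,*d]]+[round(c,2)])
        print(json.dumps(rows).replace(" ",""))
        a=rows[-1];p=p+R.apply(np.array(a[3:6])*.3);R=R*Ro.from_rotvec(np.array(a[:3])*np.pi)
    print("end",p.round(4),"z",R.as_matrix()[:,2].round(3))
    np.savez("cmd.npz",p=p,q=R.as_quat())
def cmd(): d=np.load("cmd.npz");return d["p"],Ro.from_quat(d["q"])
E
python3 - <<'E'
from h import *
t=[(.652,.157,.2,98.6,1)]*14+[(.652,.157,.094,98.6,1)]*3
plan(t[4::5][:2]+[t[13]]+[t[-1]]*2,n=1)
E
```

```text
[[-0.001,0.0,-0.146,-1.913,-0.924,0.102,1]]
[[0.0,0.0,0.0,0.0,0.0,0.0,1]]
[[0.0,0.0,0.0,0.0,0.0,0.0,1]]
[[0.0,0.0,0.0,0.0,0.0,0.353,1]]
[[0.0,0.0,0.0,0.0,0.0,0.0,1]]
end [0.652  0.1571 0.0941] z [-0.001  0.001 -1.   ]
```

carry_out --pt "0 0 0 -0.12 -0.06 0.007 1" --pt "0 0 0 -0.24 -0.12 0.014 1" --pt "0 0 0 -0.36 -0.18 0.02 1" --pt "0 0 0 -0.48 -0.24 0.027 1" --pt "0 0 0 -0.6 -0.3 0.034 1" --force 40

```text
t: 0.6
tool_pos: [0.3343, 0.4539, 0.2205]
tool_rot: [-0.481, -3.104, 0.001]
contact_force: [0.5, 0.2, 0.1]
opening: 0.0126
grip_force: 0.0
```

carry_out --pt "0 0 0 -0.12 -0.06 0.007 1" --pt "0 0 0 -0.24 -0.12 0.014 1" --pt "0 0 0 -0.36 -0.18 0.02 1" --pt "0 0 0 -0.48 -0.24 0.027 1" --pt "0 0 0 -0.6 -0.3 0.034 1"

```text
t: 1.1
tool_pos: [0.4786, 0.3136, 0.2103]
tool_rot: [-0.482, -3.104, 0.0]
contact_force: [0.1, 0.2, -0.1]
opening: 0.0003
grip_force: 0.0
```

carry_out --pt "0 0 -0.03 -0.12 -0.06 0.007 1" --pt "0 0 -0.06 -0.24 -0.12 0.014 1" --pt "0 0 -0.09 -0.36 -0.18 0.02 1" --pt "0 0 -0.12 -0.48 -0.24 0.027 1" --pt "0 0 -0.146 -0.6 -0.3 0.034 1"

```text
t: 1.6
tool_pos: [0.6229, 0.1733, 0.2]
tool_rot: [0.242, -3.131, 0.0]
contact_force: [-0.2, 0.4, 0.5]
opening: -0.0002
grip_force: 0.0
```

Run:
```python
from h import *
print(start()[0],get_obs()["q"])
plan([(.652,.157,.16,98.6,1)]*2+[(.652,.157,.094,98.6,1)]*3)
t=dict(np.load("top0.npz"));s=dict(np.load("side0.npz"))
for z in(0,.02,.04,.06,.08,.1):print(z,ray(t,262.9,191.7,z),ray(s,270.7,223,z))
```

```text
[0.62286779 0.17329814 0.19996147] [ 1.56309630e-01  1.23437966e-01  1.59044705e+00  7.63512872e-05
  1.42866782e+00 -1.56877912e+00]
[[0.0,0.0,0.001,-0.088,-0.069,0.133,1],[0.0,0.0,0.001,-0.088,-0.069,0.133,1],[0.0,0.0,0.001,-0.088,-0.069,0.353,1],[0.0,0.0,0.001,-0.088,-0.069,0.353,1],[0.0,0.0,0.001,-0.088,-0.069,0.353,1]]
end [0.652  0.1569 0.094 ] z [-0.001 -0.    -1.   ]
0 [0.6468 0.2246 0.    ] [0.646  0.2485 0.    ]
0.02 [0.643  0.2262 0.02  ] [0.6463 0.2291 0.02  ]
0.04 [0.6393 0.2279 0.04  ] [0.6466 0.2096 0.04  ]
0.06 [0.6355 0.2295 0.06  ] [0.6469 0.1902 0.06  ]
0.08 [0.6317 0.2311 0.08  ] [0.6472 0.1707 0.08  ]
0.1 [0.6279 0.2328 0.1   ] [0.6475 0.1512 0.1   ]
```

carry_out --pt "0 0 0 -0.09 -0.07 0.13 1" --pt "0 0 0 -0.09 -0.07 0.13 1" --pt "0 0 0 -0.09 -0.07 0.24 1" --pt "0 0 0 -0.09 -0.07 0.353 1" --pt "0 0 0 -0.09 -0.07 0.353 1"

```text
t: 2.1
tool_pos: [0.6473, 0.1578, 0.0886]
tool_rot: [0.236, -3.121, 0.001]
contact_force: [-1.2, -0.1, -1.1]
opening: -0.0001
grip_force: 0.0
```

Run:
```python
from h import *
p,R=start();print(p,get_obs()["contact_force"])
c=get_image("top");cv2.imwrite("pics/t1.png",cv2.resize(c["img"][130:300,180:380],(800,680))[:600])
def tg(th,d): # handle deg th with lever opening side
    pv=pol(A,66,V+th);h=V+th-20.6;tab=pol(pv,45,h);f=tab-d*np.array([-np.sin(np.radians(h)),np.cos(np.radians(h))])
    return (*f,.094,h+90,1)
T=[tg(4.5,22),tg(4.5,19)]+[tg(th,18) for th in range(8,37,4)]
plan(T)
```

```text
[0.64734738 0.15784723 0.08855055] [-1.20579882 -0.09911932 -1.11557526]
[[0.0,-0.002,0.002,-355.599,2.38,-2.42,1],[0.0,-0.002,0.002,-355.646,12.38,-2.417,1],[0.0,-0.002,-0.018,-354.039,37.418,-2.398,1],[0.0,-0.002,-0.04,-350.566,62.048,-2.367,1],[0.0,-0.002,-0.062,-345.383,86.376,-2.324,1]]
[[0.0,0.0,-0.023,2.11,24.783,0.026,1],[0.0,0.0,-0.045,5.945,49.359,0.052,1],[0.0,0.0,-0.067,11.484,73.608,0.079,1],[0.0,0.0,-0.089,18.701,97.412,0.105,1],[0.0,0.0,-0.111,27.561,120.654,0.132,1]]
end [79.1164 72.6428  0.094 ] z [-0.001  0.001 -1.   ]
```

View pics/t1.png

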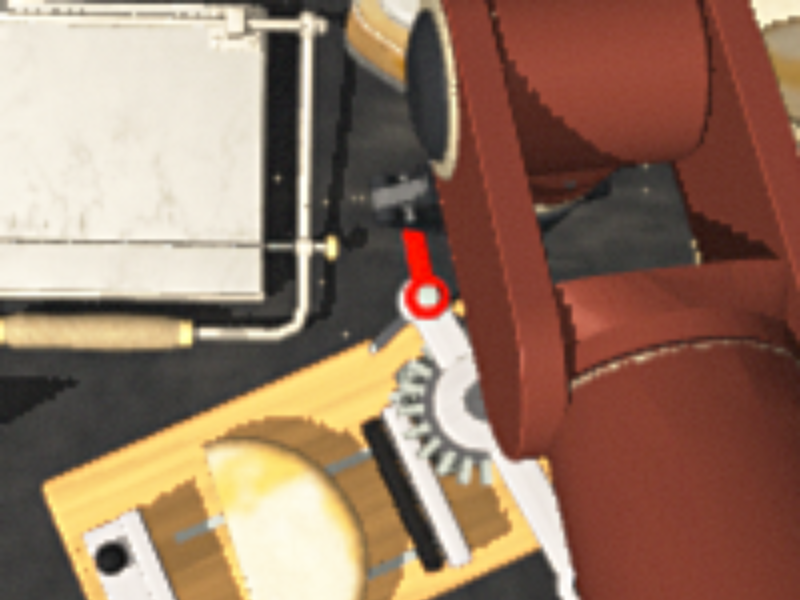

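The gripper body hides the tab at about (410,210). The pivot at (427,297) hasn't moved. My target function mixed mm and m, so I'm correcting that.

```bash
cat >> h.py <<'E'
def tg(th,d,lev=-20.6,z=.094): # finger behind the tab; handle th deg, lever deg
    pv=pol(A,.066,V+th);h=V+th+lev;tab=pol(pv,.045,h);f=tab-d*np.array([-np.sin(np.radians(h)),np.cos(np.radians(h))])
    return (*f,z,h+90,1)
E
python3 - <<'E'
from h import *
p,R=start();print(p,R.as_rotvec(),get_obs()["dq"].round(3))
s=(np.array([.6517,.1569,.094]),rotn(98.6))
T=[tg(4.5,.022),tg(4.5,.019)]+[tg(th,.018) for th in range(8,37,4)]
print(np.round(T[0],3));plan(T,s)
E
```

```text
[0.64925974 0.15816791 0.09180534] [ 2.37020165e-01 -3.12582766e+00  3.09267980e-04] [-0.    -0.043 -0.064 -0.002 -0.002 -0.001]
[6.53e-01 1.60e-01 9.40e-02 9.84e+01 1.00e+00]
[[0.0,0.0,0.001,-0.007,0.009,0.0,1],[0.0,0.0,0.001,-0.007,0.019,0.0,1],[0.0,0.0,-0.018,-0.006,0.044,0.0,1],[0.0,0.0,-0.041,-0.002,0.068,0.0,1],[0.0,0.0,-0.063,0.003,0.093,0.0,1]]
[[0.0,0.0,-0.022,0.002,0.024,0.0,1],[0.0,0.0,-0.044,0.006,0.049,0.0,1],[0.0,0.0,-0.066,0.011,0.073,0.0,1],[0.0,0.0,-0.089,0.019,0.097,0.0,1],[0.0,0.0,-0.111,0.027,0.12,0.0,1]]
end [0.6267 0.2154 0.094 ] z [ 0.  0. -1.]
```

carry_out --pt "0 0 0 -0.007 0.009 0 1" --pt "0 0 0 -0.007 0.019 0 1" --pt "0 0 -0.018 -0.006 0.044 0 1" --pt "0 0 -0.041 -0.002 0.068 0 1" --pt "0 0 -0.063 0.003 0.093 0 1"

```text
t: 2.65
tool_pos: [0.6486, 0.1861, 0.0978]
tool_rot: [-0.549, 3.088, -0.001]
contact_force: [0.5, -0.9, 0.0]
opening: 0.0001
grip_force: 0.4
```

carry_out --pt "0 0 -0.022 0.002 0.024 0 1" --pt "0 0 -0.044 0.006 0.049 0 1" --pt "0 0 -0.066 0.011 0.073 0 1" --pt "0 0 -0.089 0.019 0.097 0 1" --pt "0 0 -0.111 0.027 0.12 0 1"

```text
t: 3.15
tool_pos: [0.6286, 0.2174, 0.0979]
tool_rot: [-1.077, 2.946, -0.001]
contact_force: [0.7, 0.2, 0.5]
opening: 0.0
grip_force: 0.9
```

Run:
```python
from h import *
c=get_image("side");cv2.imwrite("pics/s2.png",cv2.resize(c["img"][130:290,160:360],(800,640))[:600])
p,R=start();print(p,get_obs()["contact_force"])
T=[tg(36,.018,l) for l in (-14,-7,0,6,12,17,21)]+[tg(36,.017,21)]*3
plan(T,cmd())
```

```text
[0.62808784 0.21817418 0.09782846] [0.21611578 0.2241989  1.49661265]
[[0.0,0.0,-0.037,-0.006,0.018,0.0,1],[0.0,0.0,-0.075,-0.01,0.038,0.0,1],[0.0,0.0,-0.114,-0.011,0.057,0.0,1],[0.0,0.0,-0.148,-0.011,0.074,0.0,1],[0.0,0.0,-0.181,-0.008,0.091,0.0,1]]
[[0.0,0.0,-0.028,-0.005,0.013,0.0,1],[0.0,0.0,-0.05,-0.008,0.024,0.0,1],[0.0,0.0,-0.05,-0.007,0.027,0.0,1],[0.0,0.0,-0.05,-0.007,0.027,0.0,1],[0.0,0.0,-0.05,-0.007,0.027,0.0,1]]
end [0.604  0.2423 0.094 ] z [ 0.  0. -1.]
```

View pics/s2.png

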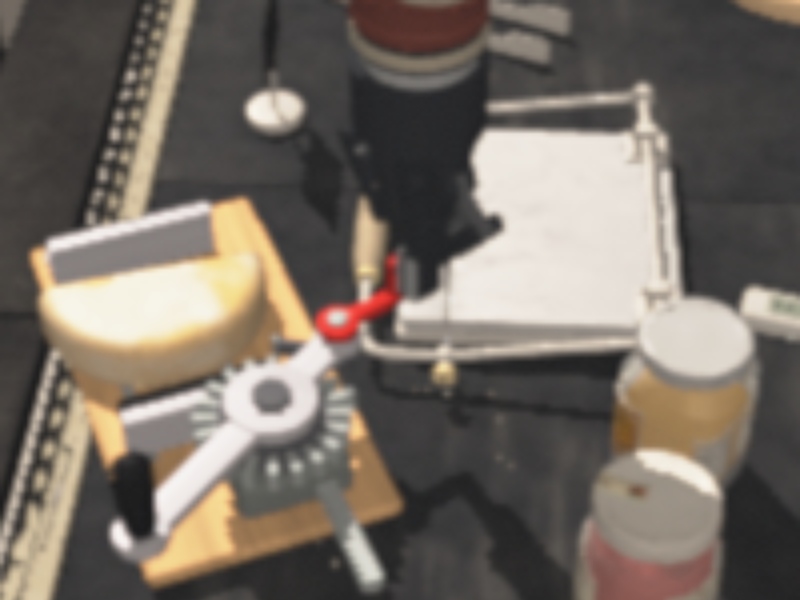

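The handle has turned and the finger is against the red tab at (395,270). The lever is still on the opening side, so I'll keep pushing round the pivot.

carry_out --pt "0 0 -0.037 -0.006 0.018 0 1" --pt "0 0 -0.075 -0.01 0.038 0 1" --pt "0 0 -0.114 -0.011 0.057 0 1" --pt "0 0 -0.148 -0.011 0.074 0 1" --pt "0 0 -0.181 -0.008 0.091 0 1"

```text
t: 3.7
tool_pos: [0.6138, 0.2397, 0.0979]
tool_rot: [-1.859, 2.525, -0.005]
contact_force: [4.0, 0.3, 0.3]
opening: 0.0001
grip_force: 1.7
```

carry_out --pt "0 0 -0.028 -0.005 0.013 0 1" --pt "0 0 -0.05 -0.008 0.024 0 1" --pt "0 0 -0.05 -0.007 0.027 0 1" --pt "0 0 -0.05 -0.007 0.027 0 1"

```text
t: 4.1
tool_pos: [0.6079, 0.2442, 0.0981]
tool_rot: [-2.044, 2.374, -0.008]
contact_force: [6.8, 1.9, -1.0]
opening: -0.0001
grip_force: 3.5
```

Run:
```python
from h import *
c=get_image("side");cv2.imwrite("pics/s3.png",cv2.resize(c["img"][160:290,180:340],(800,650))[:600])
p,R=start();print(p,get_obs()["contact_force"],tg(34.4,.0195,20.6))
```

```text
[0.607863   0.24415877 0.09809132] [ 7.81196422  0.82522174 -2.24476233] (np.float64(0.6094652690498421), np.float64(0.24020650567690272), 0.094, 169.5, 1)
```

View pics/s3.png

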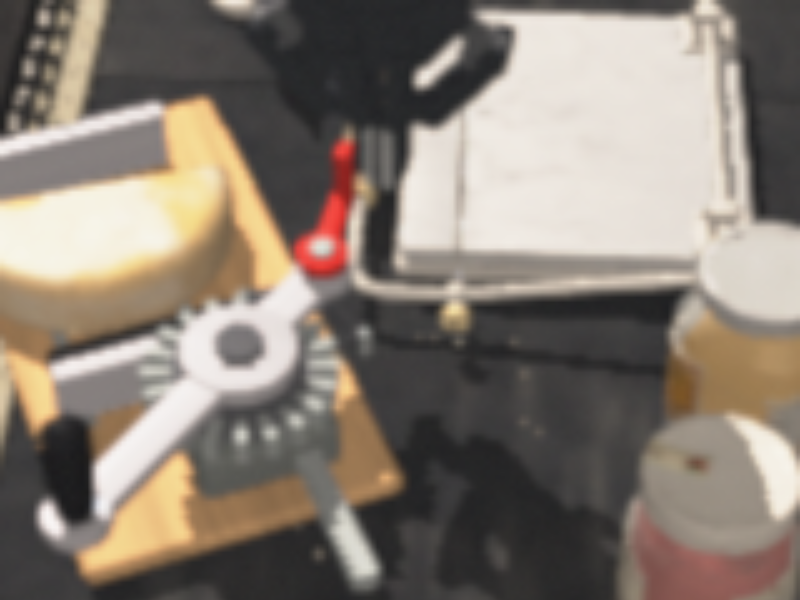

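The red lever has swung past the handle line, with the tab at (343,160), and the force is rising. I'll push a little more to be sure it reaches its stop.

carry_out --pt "0 0 0 0 0.01 0 1" --pt "0 0 0 0 0.02 0 1" --pt "0 0 0 0 0.02 0 1"

```text
t: 4.45
tool_pos: [0.6069, 0.2442, 0.0987]
tool_rot: [-2.037, 2.367, -0.021]
contact_force: [22.9, 0.3, -10.9]
opening: 0.0001
grip_force: 11.5
```

Run:
```python
from h import *
p,R=start();o=get_obs();print(p,o["contact_force"])
M=R.as_matrix();print("tool y heading",np.degrees(np.arctan2(M[1,1],M[0,1])))
# post triangulation-ish check from the side view (black post), s3 crop scale 5: post top (68,425)
c=get_image("side")
print("post",ray(c,180+68/5,160+425/5,.134),"model",pol(A,.115,180+V+34.4))
print("tab",ray(c,180+343/5,160+145/5,.114),"model",pol(pol(A,.066,V+34.4),.045,V+34.4+20.6))
print("hub",ray(c,180+238/5,160+347/5,.085))
```

```text
[0.60686696 0.2441764  0.09870915] [ 22.93422377   0.2627784  -10.8764478 ]
tool y heading 171.42711065290493
post [0.492  0.0473 0.134 ] model [0.48859867 0.04452929]
tab [0.5909 0.2487 0.114 ] model [0.5902918 0.2437601]
hub [0.55   0.1406 0.085 ]
```

carry_out --pt "0 0 0 0 -0.05 0 1" --pt "0 0 0 0 -0.12 -0.02 1" --pt "0 0 0 0 -0.12 -0.15 1" --pt "0 0 0 0 -0.12 -0.28 1" --pt "0 0 0 0 -0.12 -0.38 0"

```text
t: 5.0
tool_pos: [0.6352, 0.2394, 0.2135]
tool_rot: [-2.047, 2.377, -0.003]
contact_force: [1.1, 0.5, -0.2]
opening: 0.0134
grip_force: 0.0
```

carry_out --pt "0 0 0 0 0 0 0" --pt "0 0 0 0 0 0 0"

```text
t: 5.2
tool_pos: [0.6349, 0.2394, 0.2118]
tool_rot: [-2.048, 2.377, -0.003]
contact_force: [0.5, -0.4, -0.5]
opening: 0.0421
grip_force: 0.0
```

Run:
```python
from h import *
p,R=start();print(p,get_obs()["contact_force"],get_obs()["opening"])
P=np.array([.490,.046]);q=p[:2]
T=[(*(q+(P-q)*f),.21,171.4-22.5*f,0) for f in(.2,.4,.6,.8,1)]+[(*P,z,148.9,0) for z in (.19,.16,.13,.105,.088)]
plan(T)
```

```text
[0.63486956 0.23940855 0.21177303] [ 0.51306122 -0.36026146 -0.51513072] 0.04206247893203336
[[-0.001,0.001,0.026,0.142,0.077,0.005,0],[-0.001,0.001,0.051,0.284,0.153,0.005,0],[-0.001,0.001,0.076,0.425,0.229,0.004,0],[-0.001,0.001,0.101,0.567,0.306,0.004,0],[-0.001,0.001,0.126,0.709,0.382,0.003,0]]
[[0.0,0.0,0.0,0.0,0.0,0.067,0],[0.0,0.0,0.0,0.0,0.001,0.167,0],[0.0,0.0,0.0,0.0,0.001,0.267,0],[0.0,0.0,0.0,0.0,0.001,0.35,0],[0.0,0.0,0.0,0.0,0.001,0.407,0]]
end [0.4899 0.046  0.0879] z [ 0.    -0.001 -1.   ]
```

carry_out --pt "0 0 0.026 0.142 0.077 0.005 -0.1" --pt "0 0 0.051 0.284 0.153 0.005 -0.1" --pt "0 0 0.076 0.425 0.229 0.004 -0.1" --pt "0 0 0.101 0.567 0.306 0.004 -0.1" --pt "0 0 0.126 0.709 0.382 0.003 -0.1"

```text
t: 5.7
tool_pos: [0.487, 0.0445, 0.2062]
tool_rot: [1.538, -2.736, -0.002]
contact_force: [-0.4, -1.5, 0.4]
opening: 0.047
grip_force: 0.0
```

carry_out --pt "0 0 0 0 0 0.067 -0.1" --pt "0 0 0 0 0 0.167 -0.1" --pt "0 0 0 0 0 0.267 -0.1" --pt "0 0 0 0 0 0.34 -0.1" --pt "0 0 0 0 0 0.39 -0.1"

```text
t: 6.2
tool_pos: [0.4871, 0.0456, 0.0877]
tool_rot: [1.541, -2.733, -0.004]
contact_force: [0.1, -0.6, 0.1]
opening: 0.0472
grip_force: 0.0
```

carry_out --pt "0 0 0 0 0 0 0.2" --pt "0 0 0 0 0 0 0.36"

```text
t: 6.4
tool_pos: [0.4893, 0.0455, 0.091]
tool_rot: [1.544, -2.736, -0.0]
contact_force: [1.0, 1.1, 1.2]
opening: 0.0273
grip_force: 0.0
```

```bash
cat >> h.py <<'E'
def post(th,off=0.,c=.36,z=.09): # handle deg, tangential offset (m) ahead (ccw)
    h=V+180+th;f=pol(A,.115,h)+off*np.array([-np.sin(np.radians(h)),np.cos(np.radians(h))])
    return (*f,z,h-90,c)
E
python3 - <<'E'
from h import *
p,R=start();o=get_obs();print(p,o["contact_force"],o["opening"])
M=R.as_matrix();print("yaw",np.degrees(np.arctan2(M[1,1],M[0,1])))
c=get_image("side");cv2.imwrite("pics/s4.png",cv2.resize(c["img"][160:290,160:320],(800,650))[:600])
plan([post(t) for t in np.arange(29.4,-35,-5.5)])
E
```

```text
[0.4893284  0.04553943 0.09104882] [1.00716794 1.13873607 1.19792737] 0.02730219283703368
yaw 148.85958093596884
[[0.0,0.0,0.028,0.003,0.035,0.006,0.36],[0.0,0.0,0.058,-0.001,0.071,0.006,0.36],[0.0,0.0,0.089,-0.01,0.107,0.006,0.36],[0.0,0.0,0.119,-0.022,0.142,0.006,0.36],[0.0,0.0,0.15,-0.037,0.175,0.006,0.36]]
[[0.0,0.0,0.03,-0.001,0.037,0.0,0.36],[0.0,0.0,0.061,-0.007,0.073,0.0,0.36],[0.0,0.0,0.091,-0.015,0.109,0.0,0.36],[0.0,0.0,0.122,-0.027,0.144,0.0,0.36],[0.0,0.0,0.153,-0.043,0.177,0.0,0.36]]
[[0.0,0.0,0.03,-0.001,0.037,0.0,0.36],[0.0,0.0,0.061,-0.007,0.073,0.0,0.36]]
end [0.4339 0.1561 0.0899] z [ 0.001  0.    -1.   ]
```

View pics/s4.png

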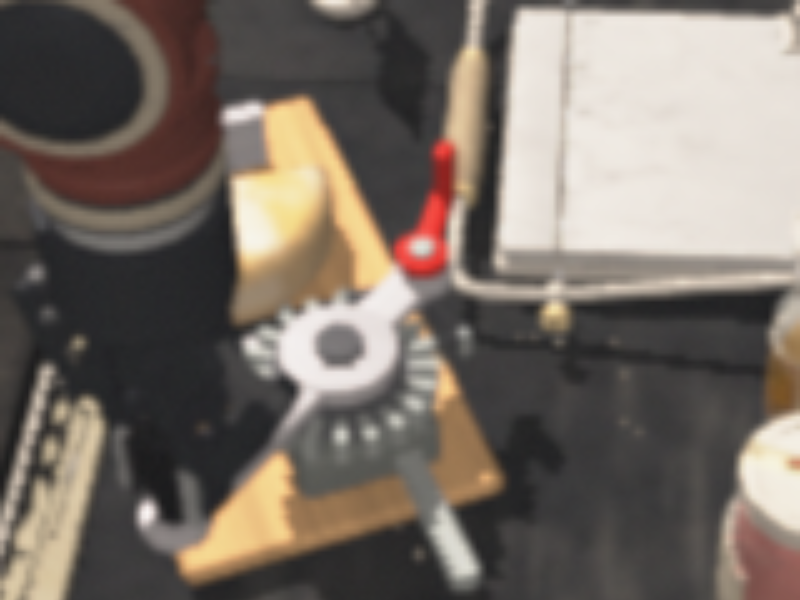

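The fingers straddle the post at (170,480), and the lever is on the clamping side with its tab at (440,160). Now the free-wheeling stroke, clockwise.

carry_out --pt "0 0 0.028 0.003 0.035 0.006 0.36" --pt "0 0 0.058 -0.001 0.071 0.006 0.36" --pt "0 0 0.089 -0.01 0.107 0.006 0.36" --pt "0 0 0.119 -0.022 0.142 0.006 0.36" --pt "0 0 0.15 -0.037 0.175 0.006 0.36"

```text
t: 6.95
tool_pos: [0.4512, 0.0822, 0.0911]
tool_rot: [-0.855, 3.02, -0.002]
contact_force: [0.4, -1.3, 0.1]
opening: 0.027
grip_force: 0.5
```

carry_out --pt "0 0 0.03 -0.001 0.037 0 0.36" --pt "0 0 0.061 -0.007 0.073 0 0.36" --pt "0 0 0.091 -0.015 0.109 0 0.36" --pt "0 0 0.122 -0.027 0.144 0 0.36" --pt "0 0 0.153 -0.043 0.177 0 0.36"

```text
t: 7.45
tool_pos: [0.4339, 0.1343, 0.0909]
tool_rot: [-0.112, 3.137, -0.001]
contact_force: [-0.7, -0.4, -0.7]
opening: 0.0273
grip_force: 0.6
```

carry_out --pt "0 0 0.03 -0.001 0.037 0 0.36" --pt "0 0 0.061 -0.007 0.073 0 0.36"

```text
t: 7.65
tool_pos: [0.4343, 0.1564, 0.0909]
tool_rot: [0.188, 3.134, -0.0]
contact_force: [-0.2, -3.7, 0.9]
opening: 0.0272
grip_force: 1.5
```

Run:
```python
from h import *
p,R=start();o=get_obs();print(p,o["contact_force"],o["opening"])
d=p[:2]-A;print("r",np.hypot(*d),"th",np.degrees(np.arctan2(d[1],d[0]))%360-V-180)
c=get_image("top");cv2.imwrite("pics/t5.png",cv2.resize(c["img"][170:320,180:380],(800,600)))
plan([post(t) for t in np.arange(-26,33,5.7)])
```

```text
[0.43425248 0.15641697 0.09086509] [-0.22934695 -3.70327345  0.92881797] 0.027189034985675875
r 0.11453607975643372 th -31.22718037282371
[[0.0,0.001,-0.03,0.0,-0.039,0.003,0.36],[0.0,0.001,-0.062,-0.005,-0.077,0.003,0.36],[0.0,0.001,-0.094,-0.014,-0.114,0.003,0.36],[0.0,0.001,-0.125,-0.027,-0.15,0.003,0.36],[0.0,0.001,-0.157,-0.044,-0.184,0.003,0.36]]
[[0.0,0.0,-0.032,-0.001,-0.038,0.0,0.36],[0.0,0.0,-0.063,-0.007,-0.076,0.0,0.36],[0.0,0.0,-0.095,-0.017,-0.113,0.0,0.36],[0.0,0.0,-0.127,-0.03,-0.148,0.0,0.36],[0.0,0.0,-0.158,-0.046,-0.183,0.0,0.36]]
[[0.0,0.0,-0.032,-0.002,-0.038,0.0,0.36]]
end [0.4829 0.0482 0.0901] z [ 0.     0.001 -1.   ]
```

View pics/t5.png

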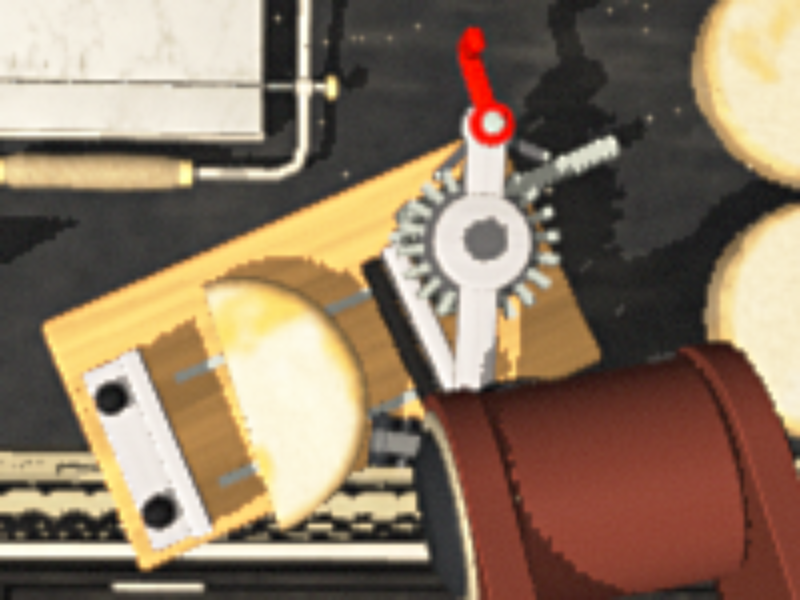

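Handle at about -31°. The lever tab at (470,40) is on the clamping side. The pad face runs (365,265)-(435,395) and the fence face (140,350)-(210,530). I'll estimate the gap from those.

Run:
```python
from h import *
c=dict(np.load("top0.npz"));yv=np.array([-np.sin(np.radians(V)),np.cos(np.radians(V))])
f=lambda u,v,z:(ray(c,180+u/4,170+v/4,z)[:2]-A)@yv
print("fence",f(140,350,.036),f(210,530,.036))
for z in(.04,.05):print("pad",f(365,265,z),f(435,395,z))
print("cheese",f(365,420,.036),f(240,400,.04))
```

```text
fence 0.2043640967478723 0.20739158605824043
pad 0.06511906530122519 0.05908539923864013
pad 0.06631931184196106 0.06040887182068934
cheese 0.10158789821930499 0.16298234973152295
```

carry_out --pt "0 0 -0.03 0 -0.039 0.003 0.36" --pt "0 0 -0.062 -0.005 -0.077 0.003 0.36" --pt "0 0 -0.094 -0.014 -0.114 0.003 0.36" --pt "0 0 -0.125 -0.027 -0.15 0.003 0.36" --pt "0 0 -0.157 -0.044 -0.184 0.003 0.36"

```text
t: 8.2
tool_pos: [0.4417, 0.1007, 0.09]
tool_rot: [-0.596, 3.079, 0.005]
contact_force: [1.0, 6.4, -0.7]
opening: 0.0276
grip_force: 3.0
```

carry_out --pt "0 0 -0.032 -0.001 -0.038 0 0.36" --pt "0 0 -0.063 -0.007 -0.076 0 0.36" --pt "0 0 -0.095 -0.017 -0.113 0 0.36" --pt "0 0 -0.127 -0.03 -0.148 0 0.36" --pt "0 0 -0.158 -0.046 -0.183 0 0.36"

```text
t: 8.7
tool_pos: [0.4741, 0.0548, 0.0898]
tool_rot: [-1.335, 2.84, 0.005]
contact_force: [-1.2, 6.8, 1.4]
opening: 0.0271
grip_force: 2.9
```

carry_out --pt "0 0 -0.032 -0.002 -0.038 0 0.36" --pt "0 0 -0.042 -0.004 -0.05 0 0.36" --pt "0 0 -0.042 -0.004 -0.05 0 0.36"

```text
t: 9.0
tool_pos: [0.4862, 0.0454, 0.0896]
tool_rot: [-1.514, 2.751, 0.002]
contact_force: [-0.7, 3.6, 1.5]
opening: 0.0272
grip_force: 1.7
```

```bash
cat >> h.py <<'E'
def st():
    p,R=start();o=get_obs();M=R.as_matrix();d=p[:2]-A
    h=np.arctan2(d[1],d[0]);F=o["contact_force"]
    print("p",p.round(4),"r",round(float(np.hypot(*d)),4),"th",round(float(np.degrees(h)%360-V-180),1),"yaw-90-V",round(float(np.degrees(np.arctan2(M[1,1],M[0,1]))-90-V),1),
     "Ft",round(float(F@[-np.sin(h),np.cos(h),0]),1),"Fr",round(float(F@[np.cos(h),np.sin(h),0]),1))
E
python3 - <<'E'
from h import *
st();T=np.linspace(28,-32,12)
plan([post(t) for t in T])
E
```

```text
p [0.4862 0.0454 0.0896] r 0.1155 th 33.2 yaw-90-V 33.2 Ft -2.5 Fr -2.6
[[0.0,0.001,0.029,-0.003,0.035,-0.001,0.36],[0.0,0.001,0.059,-0.008,0.071,-0.001,0.36],[0.0,0.001,0.089,-0.017,0.106,-0.001,0.36],[0.0,0.001,0.12,-0.029,0.141,-0.001,0.36],[0.0,0.001,0.15,-0.044,0.174,-0.001,0.36]]
[[0.0,0.0,0.03,-0.001,0.036,0.0,0.36],[0.0,0.0,0.06,-0.006,0.072,0.0,0.36],[0.0,0.0,0.091,-0.015,0.108,0.0,0.36],[0.0,0.0,0.121,-0.027,0.142,0.0,0.36],[0.0,0.0,0.151,-0.042,0.175,0.0,0.36]]
[[0.0,0.0,0.031,-0.002,0.037,0.0,0.36],[0.0,0.0,0.061,-0.007,0.073,0.0,0.36]]
end [0.434  0.158  0.0899] z [-0.001 -0.    -1.   ]
```

carry_out --pt "0 0 0.029 -0.003 0.035 -0.001 0.36" --pt "0 0 0.059 -0.008 0.071 -0.001 0.36" --pt "0 0 0.089 -0.017 0.106 -0.001 0.36" --pt "0 0 0.12 -0.029 0.141 -0.001 0.36" --pt "0 0 0.15 -0.044 0.174 -0.001 0.36"

```text
t: 9.5
tool_pos: [0.4491, 0.0838, 0.0897]
tool_rot: [-0.823, 3.029, -0.003]
contact_force: [0.2, -1.3, -0.5]
opening: 0.0275
grip_force: 0.5
```

carry_out --pt "0 0 0.03 -0.001 0.036 0 0.36" --pt "0 0 0.06 -0.006 0.072 0 0.36" --pt "0 0 0.091 -0.015 0.108 0 0.36" --pt "0 0 0.121 -0.027 0.142 0 0.36" --pt "0 0 0.151 -0.042 0.175 0 0.36"

```text
t: 10.0
tool_pos: [0.4331, 0.1355, 0.0895]
tool_rot: [-0.089, 3.138, -0.002]
contact_force: [0.2, -1.0, 0.3]
opening: 0.0275
grip_force: 0.5
```

carry_out --pt "0 0 0.031 -0.002 0.037 0 0.36" --pt "0 0 0.061 -0.007 0.073 0 0.36"

```text
t: 10.2
tool_pos: [0.4338, 0.1577, 0.0894]
tool_rot: [0.212, 3.132, -0.001]
contact_force: [-0.7, -1.2, -0.5]
opening: 0.0272
grip_force: 1.0
```

carry_out --pt "0 0 -0.03 0 -0.039 0 0.36" --pt "0 0 -0.062 -0.005 -0.077 0 0.36" --pt "0 0 -0.094 -0.014 -0.114 0 0.36" --pt "0 0 -0.125 -0.027 -0.15 0 0.36" --pt "0 0 -0.157 -0.044 -0.184 0 0.36"

```text
t: 10.7
tool_pos: [0.4406, 0.1023, 0.0899]
tool_rot: [-0.57, 3.084, 0.005]
contact_force: [1.4, 8.0, -1.0]
opening: 0.0274
grip_force: 3.1
```

carry_out --pt "0 0 -0.032 -0.001 -0.038 0 0.36" --pt "0 0 -0.063 -0.007 -0.076 0 0.36" --pt "0 0 -0.095 -0.017 -0.113 0 0.36" --pt "0 0 -0.127 -0.03 -0.148 0 0.36" --pt "0 0 -0.158 -0.046 -0.183 0 0.36"

```text
t: 11.2
tool_pos: [0.4721, 0.0559, 0.0897]
tool_rot: [-1.311, 2.852, 0.004]
contact_force: [-1.6, 7.9, 1.4]
opening: 0.0273
grip_force: 3.1
```

carry_out --pt "0 0 -0.032 -0.002 -0.038 0 0.36" --pt "0 0 -0.05 -0.004 -0.058 0 0.36"

```text
t: 11.4
tool_pos: [0.4859, 0.0451, 0.0895]
tool_rot: [-1.53, 2.742, 0.004]
contact_force: [-3.2, 7.4, 2.5]
opening: 0.0274
grip_force: 3.0
```

Run:
```python
from h import *
st();T=np.linspace(28,-32,12)
c=get_image("top");cv2.imwrite("pics/t6.png",cv2.resize(c["img"][170:320,180:380],(800,600)))
plan([post(t) for t in T])
```

```text
p [0.4859 0.0451 0.0895] r 0.116 th 33.1 yaw-90-V 33.8 Ft -6.7 Fr -4.6
[[0.0,0.001,0.033,-0.006,0.036,-0.002,0.36],[0.0,0.001,0.063,-0.011,0.072,-0.002,0.36],[0.0,0.001,0.093,-0.02,0.107,-0.002,0.36],[0.0,0.001,0.124,-0.032,0.142,-0.002,0.36],[0.0,0.001,0.154,-0.048,0.175,-0.002,0.36]]
[[0.0,0.0,0.03,-0.001,0.036,0.0,0.36],[0.0,0.0,0.06,-0.007,0.072,0.0,0.36],[0.0,0.0,0.091,-0.015,0.108,0.0,0.36],[0.0,0.0,0.121,-0.027,0.142,0.0,0.36],[0.0,0.0,0.151,-0.042,0.175,0.0,0.36]]
[[0.0,0.0,0.031,-0.002,0.037,0.0,0.36],[0.0,0.0,0.061,-0.007,0.073,0.0,0.36]]
end [0.434  0.158  0.0901] z [-0.001 -0.    -1.   ]
```

View pics/t6.png

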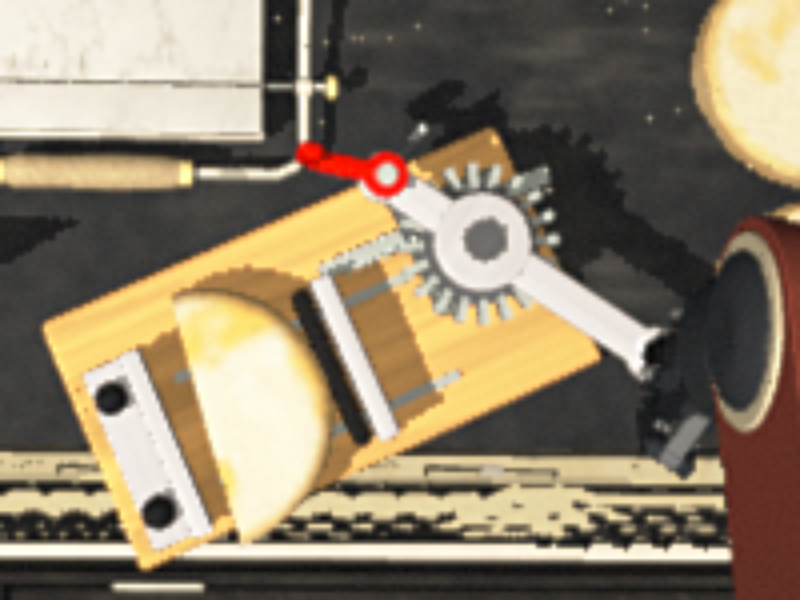

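The jaw has moved about 42 mm and is now pushing the cheese. The cheese's flat face, at about (215,420), is roughly 25 mm from the fence. Next is stroke 3, taken more slowly towards its end.

carry_out --pt "0 0 0.033 -0.006 0.036 -0.001 0.36" --pt "0 0 0.063 -0.011 0.072 -0.001 0.36" --pt "0 0 0.093 -0.02 0.107 -0.001 0.36" --pt "0 0 0.124 -0.032 0.142 -0.001 0.36" --pt "0 0 0.154 -0.048 0.175 -0.001 0.36"

```text
t: 11.95
tool_pos: [0.449, 0.0839, 0.09]
tool_rot: [-0.818, 3.031, -0.003]
contact_force: [0.2, -1.4, 0.0]
opening: 0.0273
grip_force: 0.5
```

carry_out --pt "0 0 0.03 -0.001 0.036 0 0.36" --pt "0 0 0.06 -0.006 0.072 0 0.36" --pt "0 0 0.091 -0.015 0.108 0 0.36" --pt "0 0 0.121 -0.027 0.142 0 0.36" --pt "0 0 0.151 -0.042 0.175 0 0.36"

```text
t: 12.45
tool_pos: [0.4332, 0.1356, 0.0898]
tool_rot: [-0.084, 3.138, -0.002]
contact_force: [-0.2, -1.0, 0.7]
opening: 0.027
grip_force: 0.6
```

carry_out --pt "0 0 0.031 -0.002 0.037 0 0.36" --pt "0 0 0.061 -0.007 0.073 0 0.36"

```text
t: 12.65
tool_pos: [0.4341, 0.1579, 0.0897]
tool_rot: [0.217, 3.132, -0.001]
contact_force: [0.2, -1.9, -0.8]
opening: 0.0275
grip_force: 0.8
```

carry_out --pt "0 0 -0.03 0 -0.039 0 0.36" --pt "0 0 -0.062 -0.005 -0.077 0 0.36" --pt "0 0 -0.094 -0.014 -0.114 0 0.36" --pt "0 0 -0.125 -0.027 -0.15 0 0.36" --pt "0 0 -0.157 -0.044 -0.184 0 0.36"

```text
t: 13.15
tool_pos: [0.4406, 0.1024, 0.0902]
tool_rot: [-0.566, 3.085, 0.005]
contact_force: [1.4, 7.5, -0.5]
opening: 0.0273
grip_force: 3.2
```

carry_out --pt "0 0 -0.032 -0.001 -0.038 0 0.36" --pt "0 0 -0.063 -0.007 -0.076 0 0.36"

```text
t: 13.35
tool_pos: [0.4504, 0.0819, 0.0902]
tool_rot: [-0.867, 3.015, 0.004]
contact_force: [0.5, 8.8, -0.8]
opening: 0.0275
grip_force: 3.5
```

Run:
```python
from h import *
st()
```

```text
p [0.4504 0.0819 0.0902] r 0.1151 th 7.6 yaw-90-V 7.6 Ft -7.2 Fr -5.0
```

carry_out --pt "0 0 -0.032 -0.001 -0.038 0 0.36" --pt "0 0 -0.063 -0.007 -0.076 0 0.36"

```text
t: 13.55
tool_pos: [0.4638, 0.0639, 0.0901]
tool_rot: [-1.161, 2.915, 0.005]
contact_force: [-1.2, 9.1, 2.7]
opening: 0.0273
grip_force: 3.5
```

carry_out --pt "0 0 -0.016 -0.001 -0.019 0 0.36" --pt "0 0 -0.032 -0.002 -0.038 0 0.36"

```text
t: 13.75
tool_pos: [0.4718, 0.056, 0.09]
tool_rot: [-1.304, 2.855, 0.005]
contact_force: [-2.5, 8.3, 1.2]
opening: 0.0275
grip_force: 3.6
```

Run:
```python
from h import *
st()
```

```text
p [0.4718 0.056  0.09  ] r 0.1157 th 24.3 yaw-90-V 24.6 Ft -7.3 Fr -4.6
```

carry_out --pt "0 0 -0.01 0 -0.012 0 0.36" --pt "0 0 -0.02 -0.001 -0.024 0 0.36"

```text
t: 13.95
tool_pos: [0.477, 0.0518, 0.09]
tool_rot: [-1.392, 2.814, 0.006]
contact_force: [-4.2, 9.2, 3.4]
opening: 0.0275
grip_force: 4.2
```

carry_out --pt "0 0 -0.01 0 -0.012 0 0.36" --pt "0 0 -0.02 -0.001 -0.024 0 0.36"

```text
t: 14.15
tool_pos: [0.4825, 0.0481, 0.0899]
tool_rot: [-1.48, 2.769, 0.008]
contact_force: [-4.8, 9.7, 4.3]
opening: 0.0273
grip_force: 4.9
```

Run:
```python
from h import *
st()
c=get_image("top");cv2.imwrite("pics/t7.png",cv2.resize(c["img"][200:320,180:340],(800,600)))
T=np.linspace(28,-32,12);plan([post(t) for t in T])
```

```text
p [0.4825 0.0481 0.0899] r 0.1153 th 30.9 yaw-90-V 31.8 Ft -9.4 Fr -5.2
[[0.001,0.001,0.021,-0.002,0.021,0.0,0.36],[0.001,0.001,0.051,-0.006,0.057,0.0,0.36],[0.001,0.001,0.082,-0.014,0.093,0.0,0.36],[0.001,0.001,0.112,-0.025,0.128,0.0,0.36],[0.001,0.001,0.142,-0.039,0.161,0.0,0.36]]
[[0.0,0.0,0.031,-0.002,0.037,0.0,0.36],[0.0,0.0,0.061,-0.007,0.073,0.0,0.36],[0.0,0.0,0.091,-0.016,0.108,0.0,0.36],[0.0,0.0,0.122,-0.028,0.143,0.0,0.36],[0.0,0.0,0.152,-0.043,0.176,0.0,0.36]]
[[0.0,0.0,0.03,-0.002,0.036,0.0,0.36],[0.0,0.0,0.06,-0.007,0.072,0.0,0.36]]
end [0.434  0.1579 0.0901] z [-0.001  0.    -1.   ]
```

View pics/t7.png

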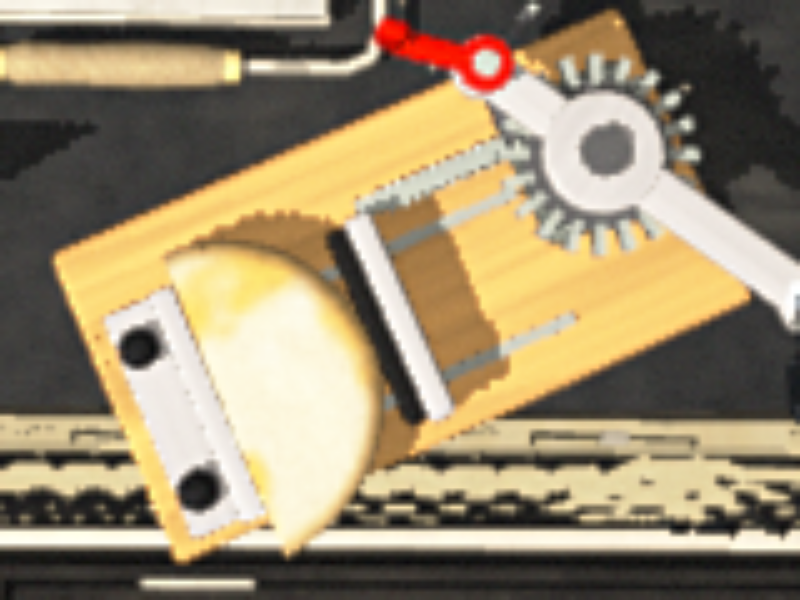

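The cheese's flat face now lies against the fence along (175,290)-(265,520), the pad is pressing on it, and the handle is stiffening (7.3 to 9.4 N). A small last push.

carry_out --pt "0 0 -0.008 0 -0.009 0 0.36" --pt "0 0 -0.014 -0.001 -0.018 0 0.36"

```text
t: 14.4
tool_pos: [0.4865, 0.0453, 0.0897]
tool_rot: [-1.541, 2.737, 0.009]
contact_force: [-7.8, 8.4, 6.2]
opening: 0.0276
grip_force: 5.5
```

Run:
```python
from h import *
st()
```

```text
p [0.4865 0.0453 0.0897] r 0.1154 th 33.3 yaw-90-V 34.3 Ft -11.0 Fr -2.9
```

carry_out --pt "0 0 0 0 0.008 0 0.2" --pt "0 0 0 0 0.008 0 -0.1" --pt "0 0 0 0 0.008 0 -0.1" --pt "0 0 0 0 0.008 0 -0.1" --pt "0 0 0 0 0.008 0 -0.1"

```text
t: 14.9
tool_pos: [0.4856, 0.0442, 0.089]
tool_rot: [-1.539, 2.738, -0.001]
contact_force: [0.3, 0.4, 0.2]
opening: 0.047
grip_force: 0.0
```

carry_out --pt "0 0 0 0 0.008 -0.06 -0.1" --pt "0 0 0 0 0.008 -0.15 -0.1" --pt "0 0 0 0 0.008 -0.27 -0.1" --pt "0 0 0 0 0.008 -0.4 -0.1" --pt "0 0 0 0 0.008 -0.4 -0.1"

```text
t: 15.4
tool_pos: [0.487, 0.0453, 0.2159]
tool_rot: [-1.534, 2.73, -0.011]
contact_force: [0.4, 0.6, 0.5]
opening: 0.0473
grip_force: 0.0
```

Run:
```python
from h import *
st();print(get_obs()["contact_force"])
c=get_image("top");cv2.imwrite("pics/t8.png",cv2.resize(c["img"][100:320,150:380],(627,600)))
```

```text
p [0.487  0.0453 0.2159] r 0.1152 th 33.5 yaw-90-V 34.2 Ft -0.0 Fr -0.7
[0.38655448 0.63455852 0.54761758]
```

View pics/t8.png

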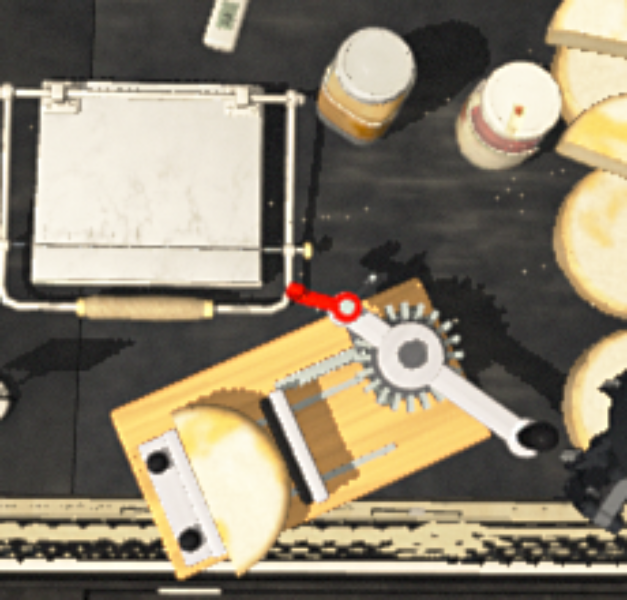

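The cheese sits between pad and fence, with its flat face at (185,430)-(230,560). The lever tab at (295,292) is on the clamping side, both jars are upright, and the gripper is clear of the post at (538,435). I'm handing in.

```bash
python3 -c "
from station import *
print(finish_job())"
```

```text
the job is handed in; nothing more can be done
None
```

I flipped the lever to the clamping side and clamped the cheese against the fence, stopping when the handle stiffened to 11 N (about 17 N of clamping by my estimate). The arm is clear, the jars are upright, and the job is handed in at about 15 s; no verdict was returned.

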